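# Make up two fitting kits for the photobioreactor bench

## Task

Make up the two fitting kits: in the three-compartment tray put the solenoid valve in the middle compartment and the tee and the small coupling in the two end compartments (either way round); in the two-compartment tray put the pressure sensor and the large coupling, one to a compartment, either way round. Stand each part upright on the floor of its compartment, let go of it, and tip nothing over on the way. The needle valve and the sample bottle belong to neither kit: leave them where they stand.

Things in the scene. Friction and masses are not known exactly. Their poses are not given: they have to be found in the camera images.
- tray_three: Shallow grey tray, 88 x 244 mm, 12 mm high, fixed to the bench, with a row of three equal compartments along its y axis, each 80 (x) x 76 (y) mm inside; walls 4 mm thick, floor 3 mm thick. Origin: centre of the underside, z up; the compartment centres lie at y = -80, 0 and +80 mm. It lies nearer the robot than the stock, left or right, turned up to 0.3 rad.
- tray_two: Shallow grey tray like the other but 88 x 164 mm with two compartments (80 x 76 mm inside) in a row along its y axis, fixed to the bench, 12 mm high, walls 4 mm, floor 3 mm thick. Origin: centre of the underside, z up; the compartment centres lie at y = -40 and +40 mm.
- solenoid_valve: Solenoid valve, standing, 74 mm high: steel block with a port at each end (56 mm over the ports, along x; 40 mm wide in y; 26 mm high), on it a black square coil, 40 x 40 mm, from 26 to 68 mm height, with a grey connector on the coil's +x face (24 mm wide, reaching to x = +32 mm) and a small steel nut on top. The coil's two y faces are free and flat, 40 mm apart: grip there. Origin: centre of the underside, z up. About 350 g.
- tee: Steel tee fitting standing with its branch up, 68 mm high: block 34 x 34 mm, 30 mm high, with a round port at each end (60 mm over the ports, along x), and on top a plain round nut 30 mm in diameter, from 38 to 68 mm height, with a dark bore, on a thinner neck: grip the nut, in any direction. Origin: centre of the underside, z up. About 300 g.
- pressure_sensor: Pressure sensor standing on its hexagonal steel foot (46 mm across corners, 16 mm high): round aluminium body 30 mm in diameter from 16 to 60 mm height, black round plug 22 mm in diameter on top, 78 mm high in all. Grip the round body, in any direction. Origin: centre of the underside, z up. About 180 g.
- small_coupling: Small straight coupling, standing: plain round steel, 30 mm in diameter, 55 mm high, with a slight waist at 22 to 27 mm height and a dark bore on top; no side ports. Grip it in its upper half, in any direction. Origin: centre of the underside, z up. About 150 g.
- large_coupling: Large straight coupling, standing: the same shape but 52 mm in diameter and 70 mm high, waist at 28 to 35 mm height. Grip it in its upper half, in any direction. Origin: centre of the underside, z up. About 500 g.
- needle_valve: Spare, to be left alone: needle valve, steel block 40 x 40 mm (56 mm over the ports, along x) with a round black knob 48 mm in diameter on top, 62 mm high. Stands loose among the stock. Origin: centre of the underside, z up.
- sample_bottle: To be left alone: small clear glass bottle with a white cap, 46 mm in diameter, 85 mm high. It, the needle valve and the five parts stand loose in one row on an arc about 0.67 m from the robot, in any order, centres at least 100 mm apart. A screwdriver lies between the trays and a spanner between trays and stock, both under 35 mm high; taller equipment stands beyond the stock, over 0.75 m ahead of the robot. Origin: centre of the underside, z up.
Not all that is in view belongs to the job. Leave any red look-alike of the solenoid_valve alone. What is shaped like the pressure_sensor but red is not meant.

How it is judged:
By the outcome, as a careful person would: the job done as asked, in the order asked, and still so for the second after the job is handed in, with the robot touching nothing.
It also fails if it takes over 128 s, if anything falls off the work surface, if the arm or the gripper's body presses on something with over 40 N, if the wrist force passes 120 N, or if a joint passes its speed limit or range.

## Robot

A 6-joint arm with a two-finger parallel gripper is mounted at the origin on the work surface. World frame = base frame: x ahead of the robot, y to its left, z up, the work surface at z = 0. Lengths are in m, angles in degrees, forces in N, time in s.
With the tool pointing down it reaches from about 0.275 to 0.825 m from the base axis. Payload 4.9 kg.
Tool frame: the origin (TCP) lies midway between the tips of the shut fingers; the grasp point (between the pads) lies 19 mm behind it; z points along the fingers, y is the direction in which the jaws open and shut (so a half turn about z gives the same grasp; the last joint's range is limited). The gripper opens to 85 mm and grips with 20 to 120 N. Pads are 22 mm wide; open, the fingers measure 114 mm over their backs; the gripper's body (76 mm by 85 mm) begins 54 mm behind the grasp point. The pads swing forward as they close: fully open they stand 13 mm farther back than shut.
Start: joints at [-73.923, 18.69, -11.035, 60.275, 0, 82.311], TCP at [0.222, -0.503, 0.231] pointing down, gripper open.
Joint ranges: [-152.03, 152.03], [-55.5, 102.48], [-74.3, 77.21], [-110.64, 120.58], [-84.22, 78.4], [-180, 180]. Speed limits (degrees/s): [147.25, 147.25, 180, 180, 180, 180].

## Interface

Orientations are given as a 3x3 rotation matrix whose columns are the frame's x, y, z axes.
In Python, from station import robot gives the robot as it stands.
- The arm moves only by the tool arm_command, never from a script. Its argument "motion" is a list of rows, each a list of 5 numbers: the shift along the tool's x, y, z in m, then the turn about the tool's z in degrees, then the gripper command: -1 is fully open, 1 is shut, values between are in proportion. In form: [[x, y, z, yaw, claw], ...]. A call has exactly 10 rows; each row shifts and turns the commanded pose from where the row before left it, along the tool's axes as they then stand; what a row does not reach is not made up. A row lasts 1/12 s, in which the tool goes at most 41.7 mm and 7.16 degrees, less where a joint would pass 70% of its speed; a pose out of reach is approached as far as the arm can. A call is refused whole if a number of a shift passes 0.0417 or a number of a turn 7.16, either way. A call with a gripper value outside its range is refused whole. The fingers move at their own pace and stop on an object; "newtons" is the grip in N (left out, the last holds). Time passes only in rows, so rows that do not move let the fingers close, or fill a call up. It gives the time, the measured TCP pose, the force and the opening at its end, in the units of the state.
- robot.get_state(): the state, without advancing time (a new reading comes with each control period).
- robot.grab_frame(name): name is "scene" or "top"; returns a dict with "frame" (420x560x3 uint8, red, green, blue), "range_z" (420x560 float32, m along the optical axis (not along the pixel's ray), 0 where there is no reading), "mtx" (3x3 intrinsics, pixels), "xyz" and "orientation" of the camera in the world. Camera axes: x right, y down, z forward; pixel columns grow to the right and rows downward; lengths in m; the calibration is good to about 2 mm. A picture is of the moment at which its call begins.
- robot.finish_job(): hands the job in, once; it reports no verdict.
Trained networks look in the newest picture that a camera, given by its name, has taken for a name from the list of things; names that differ only in an ending like _2 or _b are one class to them, and where a whole thing is asked for, a point or a joint stands for the part that bears it (a point fixed in the world has none). Each returns a list of dicts, best first, with "p" (0 to 1); they miss things now and then, are a little off and sometimes report something else, mostly with a low value. They report only what shows in the picture. A call takes as long as a camera call. They do not tell look-alikes from the thing itself.
- robot.recognise(camera, query): "extent" ([left, top, right, bottom] in pixels, round what is visible of it).
- robot.landmark_of(camera, query): "at" ([column, row] in pixels: a listed point, or the origin of a listed thing).
The state is a dict: "clock": time; "joints": joint angles; "joint_velocities": joint speeds; "effort": joint torques, N m; "tcp_pos": TCP position; "tcp_rot": TCP orientation; "wrist_force": force on the tool from outside, world axes, zero at the start; "moment": the same for the moment, N m; "grip_width": opening from 0.0 (shut) to 1.0 (fully open).
Only numpy, scipy, OpenCV 4.12 (cv2) and the standard library are available. Lean on these libraries where they do the work, as an engineer would, in place of code of your own. Each camera call takes 0.05 s, during which the arm holds its last target.

## Working session

There is one attempt and no reset: what is moved stays moved. The work goes in short steps, Python scripts to look and compute and a tool call to move; the robot and the scene stay as the last step left them, time stands still between calls to the robot, and variables do not carry over. Pictures are saved under pics/ and viewed, and the job is handed in when it is done.

Besides the shell and the picture viewer there is one more tool, called as a command line: name --pt "numbers of a row" for each row, then --argument value for the rest. arm_command: Moves the arm, as the interface text tells. Its arguments: {"type":"object","properties":{"motion":{"type":"array"},"newtons":{"type":"number"}},"required":["motion"]}

```bash
mkdir -p pics; ls; cat > h.py <<'E'
import numpy as np,cv2
from station import robot
def grab(n,save=None):
    f=robot.grab_frame(n)
    if save: cv2.imwrite('pics/'+save,f['frame'][:,:,::-1])
    np.savez('last_'+n+'.npz',**{k:np.array(v) for k,v in f.items()})
    return f
def pts(f):
    z=f['range_z'];K=np.array(f['mtx']);R=np.array(f['orientation']);t=np.array(f['xyz'])
    v,u=np.mgrid[:z.shape[0],:z.shape[1]]
    P=np.stack([(u-K[0,2])/K[0,0]*z,(v-K[1,2])/K[1,1]*z,z],-1)
    W=P@R.T+t; W[z==0]=np.nan
    return W
E
python3 - <<'E'
from h import *
print(robot.get_state())
for n in('scene','top'):
    f=grab(n,n+'0.png');print(n,f['mtx'],f['xyz'],f['orientation'])
E
```

```text
pics
{'clock': 0.0, 'joints': array([-7.39215196e+01,  1.87335690e+01, -1.10916996e+01,  6.02741212e+01,
       -1.08074176e-04,  8.23113646e+01]), 'joint_velocities': array([-0.02314015,  0.03010484,  0.05370766,  0.0026531 , -0.03092395,
       -0.01216919]), 'effort': array([-3.44683067e-03, -4.43400729e+01,  2.62438667e+01,  1.55807950e-02,
        2.39796987e-05, -1.85527676e-05]), 'tcp_pos': array([ 0.22151378, -0.50278951,  0.23049065]), 'tcp_rot': array([[ 9.15191182e-01,  4.03019686e-01, -4.82238173e-04],
       [ 4.03019909e-01, -9.15189694e-01,  1.66630091e-03],
       [ 2.30212663e-04, -1.71933548e-03, -9.99998495e-01]]), 'wrist_force': array([0.33311079, 0.09102131, 0.93172255]), 'moment': array([ 0.01921487,  0.00782773, -0.04853371]), 'grip_width': 1.001956700171698}
scene [[389.07865609   0.         279.65493965]
 [  0.         389.07865609 214.36983384]
 [  0.           0.           1.        ]] [ 1.10964172 -0.19236597  0.69155698] [[ 3.34463339e-01  6.92547634e-01 -6.39149473e-01]
 [ 9.42408695e-01 -2.46042194e-01  2.26559241e-01]
 [-3.54671646e-04 -6.78115781e-01 -7.34955006e-01]]
top [[437.23422378   0.         286.94596456]
 [  0.         437.23422378 210.50345413]
 [  0.           0.           1.        ]] [0.39281956 0.01676032 1.00613049] [[ 0.00209245 -0.9855235   0.16952598]
 [-0.99961536 -0.00674948 -0.02689926]
 [ 0.02765407 -0.16940449 -0.98515855]]
```

View pics/scene0.png

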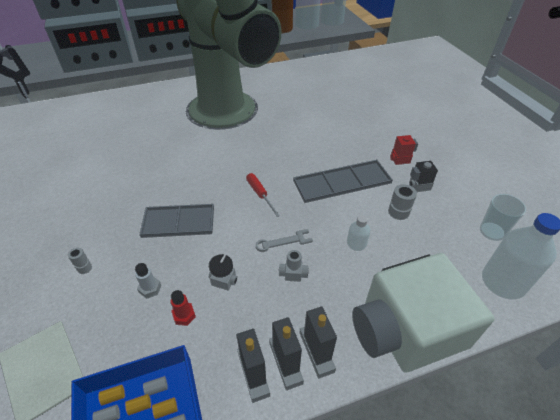

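View pics/top0.png

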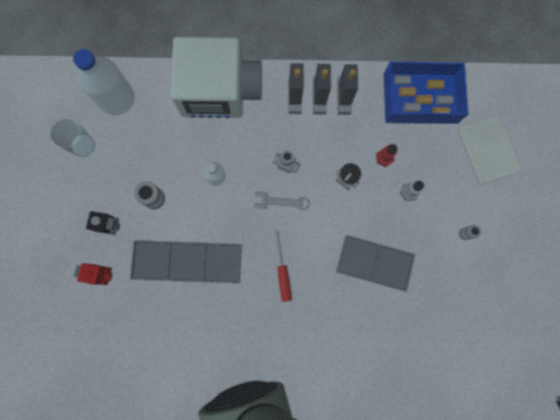

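```bash
python3 - <<'E'
from h import *
for q in 'tray_three tray_two solenoid_valve tee pressure_sensor small_coupling large_coupling needle_valve sample_bottle'.split():
    for c in('top','scene'):
        print(q,c,[(np.round(d['at']),round(d['p'],2)) for d in robot.landmark_of(c,q)][:3])
E
```

```text
tray_three top [(array([186., 261.]), 0.83)]
tray_three scene [(array([341., 180.]), 0.8)]
tray_two top [(array([377., 263.]), 0.9)]
tray_two scene [(array([179., 223.]), 0.75)]
solenoid_valve top [(array([102., 271.]), 0.78), (array([107., 227.]), 0.63)]
solenoid_valve scene [(array([400., 159.]), 0.87), (array([422., 187.]), 0.64)]
tee top [(array([288., 162.]), 0.69)]
tee scene [(array([295., 276.]), 0.87)]
pressure_sensor top [(array([410., 191.]), 0.87), (array([386., 159.]), 0.86)]
pressure_sensor scene [(array([151., 289.]), 0.92), (array([182., 312.]), 0.79)]
small_coupling top [(array([463., 230.]), 0.84)]
small_coupling scene [(array([ 89., 266.]), 0.87)]
large_coupling top [(array([154., 200.]), 0.98)]
large_coupling scene [(array([401., 213.]), 0.58)]
needle_valve top [(array([351., 180.]), 0.6)]
needle_valve scene []
sample_bottle top [(array([217., 177.]), 0.62)]
sample_bottle scene [(array([356., 243.]), 0.78)]
```

The arc shows, left to right in the top view: black solenoid valve (103,223), large coupling (150,195), bottle (214,173), tee (287,160), needle valve (349,176), sensor (412,190) and small coupling (470,232). The red look-alikes are at (94,273) and (387,155). The trays are at (186,261) with three compartments and (376,263) with two. Next I'll measure their positions from depth.

```bash
cat > m.py <<'E'
from h import *
from scipy.optimize import least_squares
def clouds():
    out={}
    for n in('top','scene'):
        f=np.load('last_'+n+'.npz'); out[n]=(pts(f),f['frame'])
    return out
def fitc(p,r):
    p=p[np.isfinite(p[:,0])]
    c0=p.mean(0)[:2]
    s=least_squares(lambda c:np.hypot(p[:,0]-c[0],p[:,1]-c[1])-r,c0,loss='soft_l1',f_scale=.001)
    return s.x,np.sqrt(np.mean(s.fun**2)),len(p)
E
python3 - <<'E'
from m import *
C=clouds()
seeds=dict(sol=(103,223),large=(152,198),bottle=(215,175),tee=(287,160),needle=(350,178),sens=(412,190),small=(466,231),redsol=(95,273),redsens=(387,156))
T=C['top'][0]
for k,(u,v) in seeds.items():
    c=T[v-4:v+5,u-4:u+5].reshape(-1,3); c=np.nanmedian(c,0)
    print(k,c.round(3))
    for n in C:
        P=C[n][0].reshape(-1,3)
        d=np.hypot(P[:,0]-c[0],P[:,1]-c[1])
        q=P[(d<.05)&(P[:,2]>.008)&(P[:,2]<.1)]
        # xy bbox by z bands
        hi=[]
        for a in np.arange(.01,.09,.01):
            s=q[(q[:,2]>=a)&(q[:,2]<a+.01)]
            if len(s)>5: hi.append((round(a,2),len(s),*s[:,:2].min(0).round(3),*s[:,:2].max(0).round(3)))
        print(' ',n,'zmax',np.nanmax(q[:,2]).round(3) if len(q) else None)
        for h in hi: print('    ',*h)
E
```

```text
sol [0.524 0.384 0.069]
  top zmax 0.079
     0.01 33 0.506 0.371 0.544 0.416
     0.02 30 0.506 0.372 0.545 0.423
     0.03 23 0.507 0.369 0.545 0.418
     0.04 32 0.507 0.368 0.545 0.41
     0.05 59 0.507 0.367 0.543 0.416
     0.06 235 0.507 0.368 0.55 0.422
     0.07 182 0.509 0.379 0.55 0.421
  scene zmax 0.073
     0.01 80 0.511 0.368 0.557 0.415
     0.02 63 0.527 0.369 0.557 0.419
     0.03 69 0.516 0.365 0.557 0.415
     0.04 79 0.517 0.365 0.556 0.415
     0.05 108 0.51 0.364 0.556 0.412
     0.06 178 0.511 0.363 0.556 0.42
     0.07 24 0.525 0.388 0.542 0.408
large [0.579 0.284 0.071]
  top zmax 0.077
     0.01 30 0.566 0.274 0.604 0.308
     0.02 46 0.567 0.274 0.606 0.31
     0.03 16 0.566 0.275 0.608 0.304
     0.04 28 0.566 0.273 0.609 0.309
     0.05 40 0.566 0.273 0.611 0.305
     0.06 116 0.566 0.273 0.617 0.323
     0.07 352 0.566 0.273 0.617 0.325
  scene zmax 0.07
     0.01 70 0.582 0.27 0.623 0.311
     0.02 89 0.581 0.271 0.622 0.312
     0.03 49 0.583 0.271 0.621 0.31
     0.04 72 0.584 0.27 0.623 0.311
     0.05 68 0.583 0.27 0.622 0.31
     0.06 318 0.571 0.
[... 3286 characters left out ...]
4 0.385 0.444 0.431
     0.07 24 0.412 0.399 0.429 0.416
redsens [ 0.685 -0.236  0.054]
  top zmax 0.082
     0.01 105 0.674 -0.263 0.717 -0.221
     0.02 18 0.675 -0.247 0.701 -0.222
     0.03 21 0.681 -0.248 0.7 -0.227
     0.04 22 0.681 -0.249 0.702 -0.227
     0.05 28 0.681 -0.256 0.703 -0.228
     0.06 50 0.681 -0.255 0.708 -0.226
     0.07 65 0.686 -0.251 0.704 -0.231
     0.08 14 0.685 -0.248 0.701 -0.233
  scene zmax 0.08
     0.01 164 0.682 -0.266 0.72 -0.225
     0.02 44 0.698 -0.258 0.714 -0.23
     0.03 46 0.698 -0.26 0.713 -0.23
     0.04 54 0.697 -0.26 0.714 -0.23
     0.05 93 0.689 -0.26 0.714 -0.23
     0.06 43 0.698 -0.256 0.713 -0.232
     0.07 113 0.687 -0.255 0.709 -0.235
```

```bash
cat >> m.py <<'E'
def near(P,c,r,a,b):
    Q=P.reshape(-1,3);d=np.hypot(Q[:,0]-c[0],Q[:,1]-c[1])
    return Q[(d<r)&(Q[:,2]>a)&(Q[:,2]<b)]
E
python3 - <<'E'
from m import *
C=clouds()
for k,c,r,a,b in [('large',(.594,.298),.026,.04,.062),('tee',(.678,-.008),.015,.045,.062),('needle',(.644,-.151),.024,.04,.055),('sens',(.613,-.298),.015,.022,.053),('small',(.515,-.424),.015,.03,.05),('bottle',(.648,.155),.023,.015,.05),('redsens',(.698,-.243),.015,.022,.053)]:
    for n in C: 
        x,e,m=fitc(near(C[n][0],c,.04,a,b),r); print(k,n,x.round(4),round(e*1000,1),m)
for n in C:
    P,F=C[n]
    g=P[(abs(P[...,2])<.012)&(P[...,0]>.3)&(P[...,0]<.7)&(abs(P[...,1])<.4)]
    A=np.c_[g[:,:2],np.ones(len(g))];print(n,'plane',np.linalg.lstsq(A,g[:,2],rcond=None)[0].round(4),np.median(g[:,2]))
    br=F.astype(int).sum(2)/3
    for k,c,R in (('t3',(.45,.2),.17),('t2',(.45,-.2),.13)):
        m=(np.hypot(P[...,0]-c[0],P[...,1]-c[1])<R)&(P[...,2]<.03)&(br<(95 if n=='top' else 120))
        print(k,n,np.percentile(br[np.hypot(P[...,0]-c[0],P[...,1]-c[1])<R],[5,30,60,90]))
        nl,l,st,ce=cv2.connectedComponentsWithStats(m.astype(np.uint8)); i=1+np.argmax(st[1:,4])
        q=P[l==i][:,:2].astype(np.float32); q=q[np.isfinite(q[:,0])]
        print('  ',[np.round(v,4) for v in cv2.minAreaRect(q)],len(q), q.mean(0))
    for k,c in(('sol',(.53,.39)),('redsol',(.418,.405))):
        q=near(P,c,.06,.032,.068)[:,:2].astype(np.float32)
        print(k,n,[np.round(v,4) for v in cv2.minAreaRect(q)])
    q=near(P,(.678,-.008),.045,.008,.034)[:,:2].astype(np.float32); print('tee',n,[np.round(v,4) for v in cv2.minAreaRect(q)])
for n in C:
    im=C[n][1]; u,v,w=(70,190,100) if n=='top' else (370,120,100)
    cv2.imwrite(f'pics/z{n}.png',cv2.resize(im[v:v+w,u:u+w,::-1],None,fx=6,fy=6,interpolation=cv2.INTER_CUBIC))
E
```

```text
large top [0.5924 0.2999] 0.5 71
large scene [0.5951 0.297 ] 1.1 155
tee top [ 0.6772 -0.0075] 0.5 28
tee scene [ 0.6791 -0.0098] 0.6 75
needle top [ 0.643  -0.1505] 0.3 14
needle scene [ 0.6442 -0.1531] 0.7 58
sens top [ 0.6121 -0.298 ] 0.6 66
sens scene [ 0.6136 -0.3006] 0.7 155
small top [ 0.5139 -0.4243] 0.6 50
small scene [ 0.515  -0.4266] 0.9 108
bottle top [0.6461 0.1581] 0.5 83
bottle scene [0.6483 0.1555] 0.9 227
redsens top [ 0.6752 -0.2261] 4.7 62
redsens scene [ 0.6975 -0.2452] 0.6 141
top plane [-0.0009  0.0014  0.002 ] 0.001399235224567863
t3 top [ 84.         133.         137.66666667 141.33333333]
   [array([0.4467, 0.2167]), array([0.2422, 0.0853]), np.float64(88.1817)] 4067 [0.44676474 0.21795066]
t2 top [ 84.66666667 126.4        137.         140.66666667]
   [array([ 0.445 , -0.2118]), array([0.1623, 0.0863]), np.float64(74.4163)] 2640 [ 0.44514284 -0.21362492]
sol top [array([0.5275, 0.3944]), array([0.0538, 0.0399]), np.float64(83.3666)]
redsol top [array([0.4186, 0.415 ]), array([0.0533, 0.04  ]), np.float64(79.1858)]
tee top [array([ 0.6757, -0.0072]), array([0.0609, 0.0343]), np.float64(67.0152)]
scene plane [-0.0016 -0.001  -0.0003] -0.0016081671123261976
t3 scene [ 74.         123.         154.66666667 159.33333333]
   [array([0.4437, 0.2197]), array([0.2547, 0.1061]), np.float64(88.3018)] 2430 [0.45033592 0.21354438]
t2 scene [ 82.         105.73333333 153.         157.33333333]
   [array([ 0.4429, -0.213 ]), array([0.1645, 0.1021]), np.float64(74.216)] 2166 [ 0.44783047 -0.21542147]
sol scene [array([0.5333, 0.3917]), array([0.0545, 0.0425]), np.float64(77.2514)]
redsol scene [array([0.4243, 0.4125]), array([0.0543, 0.0428]), np.float64(81.5893)]
tee scene [array([ 0.6808, -0.011 ]), array([0.0589, 0.0337]), np.float64(67.9682)]
```

View pics/ztop.png

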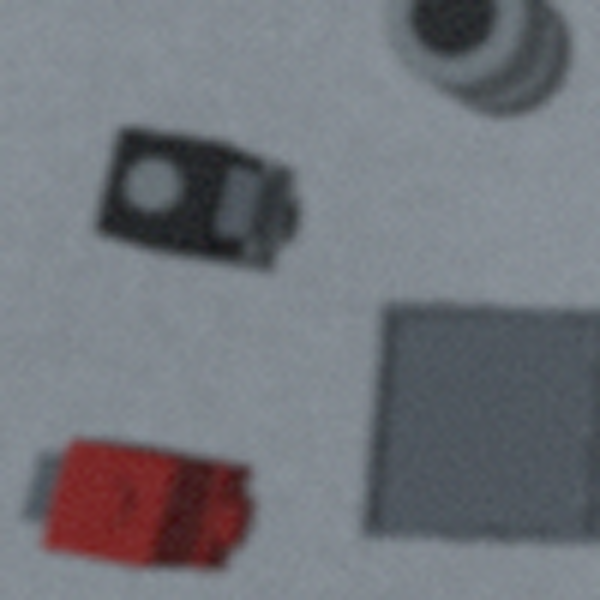

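View pics/zscene.png

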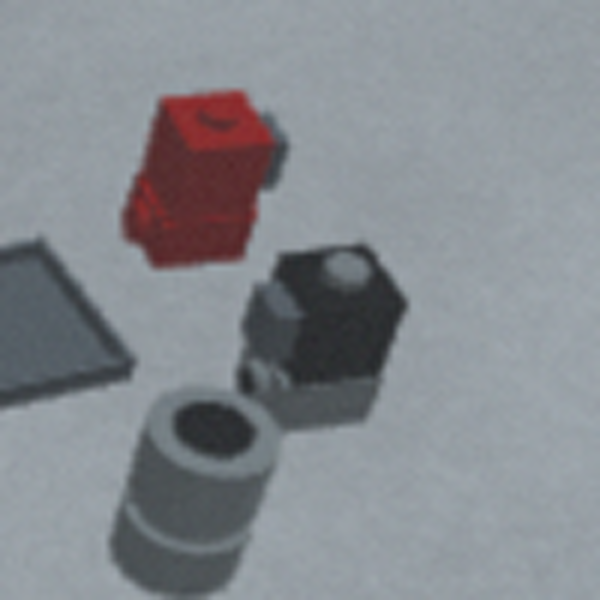

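```bash
cat > plan.py <<'E'
import sys
from h import *
# usage: plan.py x y z yaw  -> tool-frame shift needed from measured pose
def plan(x,y,z,yaw):
    s=robot.get_state();R=s['tcp_rot'];p=s['tcp_pos']
    cur=np.degrees(np.arctan2(R[1,0],R[0,0]))
    a=np.radians(yaw); X=np.array([np.cos(a),np.sin(a),0]);Y=np.array([np.sin(a),-np.cos(a),0])
    d=np.array([x,y,z])-p
    dt=(cur-yaw+90)%180-90
    print('yaw',cur.round(2),'turn',dt.round(2),'shift after turn',np.round([d@X,d@Y,-d[2]],4),'without turn',(R.T@d).round(4),'norm',np.linalg.norm(d).round(3),'t',s['clock'])
if __name__=='__main__': plan(*map(float,sys.argv[1:5]))
E
python3 - <<'E'
from m import *
C=clouds()
for n in C:
    P,F=C[n]
    br=F.astype(int).sum(2).reshape(-1)/3
    Q=P.reshape(-1,3)
    for lo in (.03,.06):
        m=(np.hypot(Q[:,0]-.53,Q[:,1]-.393)<.04)&(Q[:,2]>lo)&(Q[:,2]<(.08))&(br<70)
        q=Q[m][:,:2].astype(np.float32);print(n,lo,len(q),[np.round(v,4) for v in cv2.minAreaRect(q)],q.mean(0))
    m=(np.hypot(Q[:,0]-.53,Q[:,1]-.393)<.05)&(Q[:,2]>.03)&(Q[:,2]<(.08))
    q=Q[m][:,:2].astype(np.float32)
    h=cv2.convexHull(q)[:,0];print(h[np.argsort(np.arctan2(*(h-h.mean(0)).T))].round(3).tolist())
E
python3 plan.py .53 .394 .2 77
```

```text
top 0.03 350 [array([0.5271, 0.393 ]), array([0.0503, 0.0386]), np.float64(81.0035)] [0.5258386  0.39101756]
top 0.06 267 [array([0.528 , 0.3986]), array([0.0389, 0.0386]), np.float64(81.1941)] [0.52682596 0.39570156]
[[0.5170000195503235, 0.36899998784065247], [0.5130000114440918, 0.3709999918937683], [0.5130000114440918, 0.3709999918937683], [0.5120000243186951, 0.3709999918937683], [0.5070000290870667, 0.3840000033378601], [0.5070000290870667, 0.3869999945163727], [0.5070000290870667, 0.3869999945163727], [0.5090000033378601, 0.4000000059604645], [0.5099999904632568, 0.41100001335144043], [0.5120000243186951, 0.4189999997615814], [0.5130000114440918, 0.421999990940094], [0.5239999890327454, 0.42100000381469727], [0.5440000295639038, 0.41999998688697815], [0.550000011920929, 0.41499999165534973], [0.550000011920929, 0.414000004529953], [0.550000011920929, 0.40799999237060547], [0.5460000038146973, 0.382999986410141], [0.5450000166893005, 0.3779999911785126], [0.5350000262260437, 0.36800000071525574], [0.5339999794960022, 0.367000013589859]]
scene 0.03 346 [array([0.5342, 0.3907]), 
[... 351 characters left out ...]
.5139999985694885, 0.40299999713897705], [0.5180000066757202, 0.41600000858306885], [0.5199999809265137, 0.41999998688697815], [0.5529999732971191, 0.41499999165534973], [0.5540000200271606, 0.41499999165534973], [0.5540000200271606, 0.41499999165534973], [0.5559999942779541, 0.41200000047683716], [0.5569999814033508, 0.4090000092983246], [0.5569999814033508, 0.40400001406669617], [0.5559999942779541, 0.39800000190734863], [0.5529999732971191, 0.38100001215934753], [0.550000011920929, 0.375], [0.5410000085830688, 0.36399999260902405], [0.5379999876022339, 0.3630000054836273]]
yaw 23.77 turn -53.23 shift after turn [0.9437 0.0985 0.0313] without turn [ 0.6438 -0.697   0.0313] norm 0.949 t 1.0
```

arm_command --pt "0.02 -0.03 0 -6.4 -1" --pt "0.02 -0.03 0 -6.4 -1" --pt "0.02 -0.03 0 -6.4 -1" --pt "0.025 -0.025 0 -6.4 -1" --pt "0.03 -0.02 0 -6.4 -1" --pt "0.03 -0.015 0 -6.4 -1" --pt "0.035 -0.01 0 -6.4 -1" --pt "0.038 0 0 -6.4 -1" --pt "0.038 0 0 -6.4 -1" --pt "0.038 0 0 0 -1" --newtons 40

```text
clock: 1.83
tcp_pos: [0.2759, -0.145, 0.2316]
tcp_rot: [[0.147, 0.989, 0.002], [0.989, -0.147, -0.001], [-0.001, 0.002, -1.0]]
wrist_force: [1.6, 0.0, -0.4]
grip_width: 1.001
```

```bash
python3 plan.py .5313 .3975 .23 81.5
```

```text
yaw 81.53 turn 0.03 shift after turn [0.5743 0.1724 0.0016] without turn [0.5742 0.1727 0.0016] norm 0.6 t 1.8333
```

arm_command --pt "0.036 0.017 0 0 -1" --pt "0.036 0.017 0 0 -1" --pt "0.036 0.017 0 0 -1" --pt "0.036 0.017 0 0 -1" --pt "0.038 0.012 0 0 -1" --pt "0.038 0.012 0 0 -1" --pt "0.038 0.012 0 0 -1" --pt "0.038 0.012 0 0 -1" --pt "0.038 0.012 0 0 -1" --pt "0.038 0.012 0 0 -1"

```text
clock: 2.67
tcp_pos: [0.4701, 0.2027, 0.2314]
tcp_rot: [[0.149, 0.989, 0.001], [0.989, -0.149, -0.0], [0.0, 0.001, -1.0]]
wrist_force: [1.3, 0.1, 0.0]
grip_width: 1.002
```

```bash
python3 plan.py .5313 .3975 .12 81.5
```

```text
yaw 81.4 turn -0.1 shift after turn [0.2017 0.0317 0.1114] without turn [0.2017 0.0313 0.1114] norm 0.233 t 2.6667
```

arm_command --pt "0.034 0.005 0.015 0 -1" --pt "0.034 0.005 0.015 0 -1" --pt "0.034 0.005 0.015 0 -1" --pt "0.034 0.005 0.015 0 -1" --pt "0.034 0.005 0.015 0 -1" --pt "0.032 0.006 0.015 0 -1" --pt "0 0 0.021 0 -1" --pt "0 0 0 0 -1" --pt "0 0 0 0 -1" --pt "0 0 0 0 -1"

```text
clock: 3.5
tcp_pos: [0.5306, 0.395, 0.1211]
tcp_rot: [[0.151, 0.989, -0.0], [0.989, -0.151, -0.0], [-0.0, 0.0, -1.0]]
wrist_force: [1.1, -0.7, -0.1]
grip_width: 0.998
```

```bash
python3 - <<'E'
from h import *
f=grab('scene','s1.png');grab('top','t1.png')
E
python3 plan.py .5313 .3975 .027 81.5
python3 - <<'E'
import cv2
a=cv2.imread('pics/s1.png')[100:250,330:530];b=cv2.imread('pics/t1.png')[150:300,50:250]
cv2.imwrite('pics/s1z.png',cv2.resize(cv2.hconcat([a,b]),None,fx=2,fy=2))
E
```

```text
yaw 81.3 turn -0.2 shift after turn [ 0.0023 -0.0004  0.0951] without turn [ 0.0022 -0.0006  0.0951] norm 0.095 t 3.6
```

View pics/s1z.png

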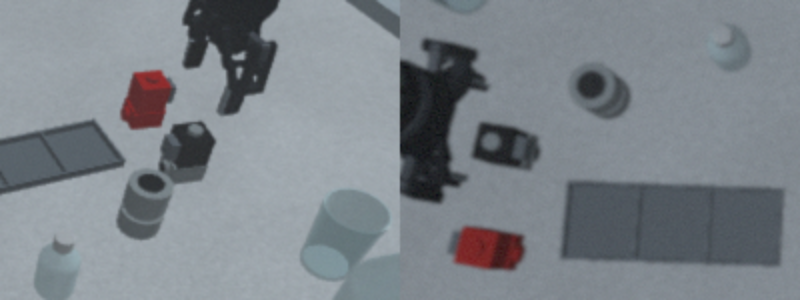

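The jaws straddle the valve in the top view, with the tips at about (470,80) and (455,180) in the crop. I'll descend and grip.

arm_command --pt "0.002 0 0.018 0 -1" --pt "0 0 0.02 0 -1" --pt "0 0 0.02 0 -1" --pt "0 0 0.018 0 -1" --pt "0 0 0.012 0 -1" --pt "0 0 0.006 0 -1" --pt "0 0 0 0 1" --pt "0 0 0 0 1" --pt "0 0 0 0 1" --pt "0 0 0 0 1" --newtons 40

```text
clock: 4.43
tcp_pos: [0.5316, 0.3981, 0.0278]
tcp_rot: [[0.15, 0.989, 0.002], [0.989, -0.15, 0.001], [0.002, 0.001, -1.0]]
wrist_force: [-1.6, -3.2, 13.7]
grip_width: 0.465
```

arm_command --pt "0 0 0 0 1" --pt "0 0 0 0 1" --pt "0 0 0 0 1" --pt "0 0 0 0 1" --pt "0 0 0 0 1" --pt "0 0 -0.005 0 1" --pt "0 0 -0.01 0 1" --pt "0 0 -0.015 0 1" --pt "0 0 -0.015 0 1" --pt "0 0 -0.015 0 1"

```text
clock: 5.27
tcp_pos: [0.5304, 0.3973, 0.0868]
tcp_rot: [[0.15, 0.989, -0.001], [0.989, -0.15, -0.001], [-0.001, -0.001, -1.0]]
wrist_force: [-0.7, 0.2, -3.2]
grip_width: 0.466
```

```bash
python3 - <<'E'
from h import *
grab('scene','s2.png');grab('top','t2.png');s=robot.get_state();print(s['wrist_force'],s['grip_width'])
a=cv2.imread('pics/s2.png')[100:250,330:530];b=cv2.imread('pics/t2.png')[150:300,50:250]
cv2.imwrite('pics/s2z.png',cv2.resize(cv2.hconcat([a,b]),None,fx=2,fy=2))
E
python3 plan.py .4475 .2155 .13 88
```

```text
[ 0.11261675  0.44088821 -3.28760252] 0.463170867736418
yaw 81.37 turn -6.63 shift after turn [-0.1859 -0.0785 -0.0407] without turn [-0.1936 -0.0564 -0.0415] norm 0.206 t 5.3667
```

View pics/s2z.png

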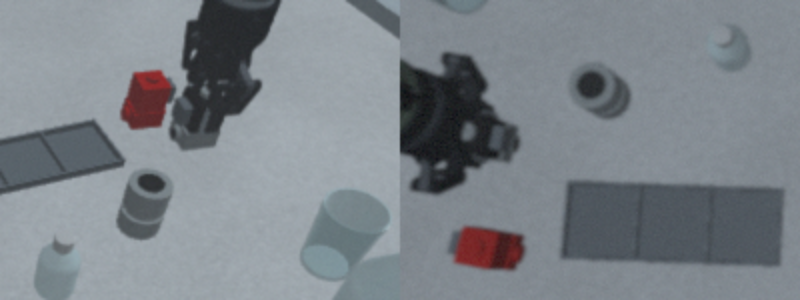

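arm_command --pt "0 0 -0.02 -6.6 1" --pt "0 0 -0.02 0 1" --pt "-0.025 -0.01 0 0 1" --pt "-0.035 -0.014 0 0 1" --pt "-0.035 -0.015 0 0 1" --pt "-0.035 -0.015 0 0 1" --pt "-0.031 -0.014 0 0 1" --pt "-0.018 -0.008 0 0 1" --pt "-0.007 -0.003 0 0 1" --pt "0 0 0 0 1"

```text
clock: 6.2
tcp_pos: [0.4441, 0.2131, 0.1259]
tcp_rot: [[0.037, 0.999, -0.002], [0.999, -0.037, -0.001], [-0.001, -0.002, -1.0]]
wrist_force: [-0.1, 0.2, -4.3]
grip_width: 0.461
```

```bash
python3 plan.py .4475 .2155 .031 88
```

```text
yaw 87.85 turn -0.15 shift after turn [0.0025 0.0033 0.0949] without turn [0.0026 0.0035 0.0949] norm 0.095 t 6.2
```

arm_command --pt "0.0025 0.0035 0.015 0 1" --pt "0 0 0.02 0 1" --pt "0 0 0.02 0 1" --pt "0 0 0.018 0 1" --pt "0 0 0.01 0 1" --pt "0 0 0.006 0 1" --pt "0 0 0.003 0 1" --pt "0 0 0.002 0 1" --pt "0 0 0 0 1" --pt "0 0 0 0 1"

```text
clock: 7.03
tcp_pos: [0.4496, 0.2172, 0.033]
tcp_rot: [[0.035, 0.999, 0.001], [0.999, -0.035, 0.0], [0.001, 0.001, -1.0]]
wrist_force: [-0.4, -1.3, -3.1]
grip_width: 0.465
```

```bash
python3 plan.py .4475 .2155 .031 88
python3 - <<'E'
from h import *
grab('scene','s3.png');grab('top','t3.png');s=robot.get_state();print(s['wrist_force'],s['grip_width'])
a=cv2.imread('pics/s3.png')[100:250,270:470];b=cv2.imread('pics/t3.png')[150:300,80:280]
cv2.imwrite('pics/s3z.png',cv2.resize(cv2.hconcat([a,b]),None,fx=2,fy=2))
E
```

```text
yaw 87.97 turn -0.03 shift after turn [-0.0018 -0.002   0.002 ] without turn [-0.0018 -0.002   0.002 ] norm 0.003 t 7.0333
[ 0.64024709  0.27353949 -3.48044295] 0.4675244555718548
```

View pics/s3z.png

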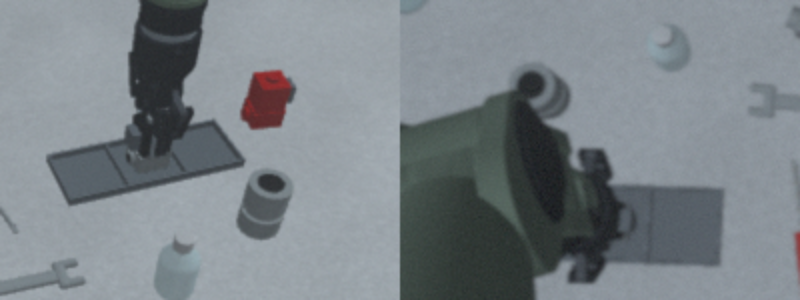

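The valve is over the middle compartment and nearly down. I'll lower it the last 2 mm, release, and rise.

arm_command --pt "0 0 0.001 0 1" --pt "0 0 0.0015 0 1" --pt "0 0 0 0 1" --pt "0 0 0 0 1" --pt "0 0 0 0 -0.1" --pt "0 0 0 0 -0.3" --pt "0 0 0 0 -0.6" --pt "0 0 0 0 -1" --pt "0 0 0 0 -1" --pt "0 0 0 0 -1"

```text
clock: 7.97
tcp_pos: [0.4489, 0.2169, 0.0297]
tcp_rot: [[0.035, 0.999, -0.0], [0.999, -0.035, 0.0], [0.0, -0.0, -1.0]]
wrist_force: [0.4, -0.5, 0.1]
grip_width: 1.0
```

arm_command --pt "0 0 0 0 -1" --pt "0 0 -0.02 0 -1" --pt "0 0 -0.03 0 -1" --pt "0 0 -0.03 0 -1" --pt "0 0 -0.03 0 -1" --pt "0 0 -0.03 0 -1" --pt "-0.03 0.02 -0.01 4 -1" --pt "-0.03 0.02 0 4 -1" --pt "-0.03 0.02 0 4 -1" --pt "-0.03 0.02 0 4 -1"

```text
clock: 8.8
tcp_pos: [0.5123, 0.0862, 0.1804]
tcp_rot: [[0.312, 0.95, 0.002], [0.95, -0.312, 0.0], [0.001, 0.002, -1.0]]
wrist_force: [0.5, 0.4, 0.2]
grip_width: 1.0
```

```bash
python3 plan.py .678 -.0087 .15 68
python3 - <<'E'
from h import *
grab('scene','s4.png');grab('top','t4.png');s=robot.get_state();print(s['wrist_force'],s['grip_width'])
a=cv2.imread('pics/s4.png')[100:250,270:470];b=cv2.imread('pics/t4.png')[150:300,80:280]
cv2.imwrite('pics/s4z.png',cv2.resize(cv2.hconcat([a,b]),None,fx=2,fy=2))
E
```

```text
yaw 71.83 turn 3.83 shift after turn [-0.0259  0.1892  0.0304] without turn [-0.0385  0.187   0.0307] norm 0.193 t 8.8
[-0.42734525  0.76436895  0.88517763] 1.0001710126897754
```

View pics/s4z.png

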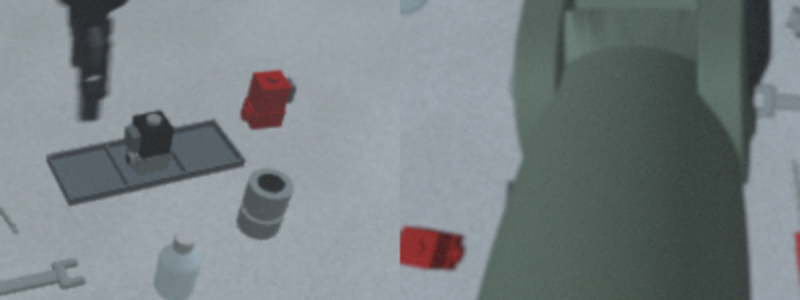

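The valve stands upright in the middle compartment. The tee is next.

arm_command --pt "0 0.02 0 3.8 -1" --pt "-0.004 0.03 0 0 -1" --pt "-0.005 0.033 0 0 -1" --pt "-0.005 0.033 0.005 0 -1" --pt "-0.005 0.033 0.01 0 -1" --pt "-0.005 0.025 0.015 0 -1" --pt "-0.002 0.013 0.018 0 -1" --pt "0 0 0 0 -1" --pt "0 0 0 0 -1" --pt "0 0 0 0 -1"

```text
clock: 9.73
tcp_pos: [0.6747, -0.0042, 0.132]
tcp_rot: [[0.371, 0.929, -0.001], [0.929, -0.371, 0.0], [0.0, -0.001, -1.0]]
wrist_force: [-0.1, 0.7, 0.6]
grip_width: 0.997
```

```bash
python3 plan.py .678 -.0087 .033 68
python3 - <<'E'
from m import *
f=grab('scene','s5.png')
W=pts(f)
print(fitc(near(W,(.678,-.009),.03,.045,.062),.015))
E
```

```text
yaw 68.23 turn 0.23 shift after turn [-0.003   0.0048  0.099 ] without turn [-0.003   0.0049  0.099 ] norm 0.099 t 9.7333
(array([ 0.67911006, -0.00996759]), np.float64(0.0006314838587641984), 68)
```

arm_command --pt "-0.003 0.005 0.015 0 -1" --pt "0 0 0.02 0 -1" --pt "0 0 0.02 0 -1" --pt "0 0 0.02 0 -1" --pt "0 0 0.015 0 -1" --pt "0 0 0.009 0 -1" --pt "0 0 0 0 0" --pt "0 0 0 0 0.5" --pt "0 0 0 0 1" --pt "0 0 0 0 1" --newtons 40

```text
clock: 10.62
tcp_pos: [0.6802, -0.0098, 0.0345]
tcp_rot: [[0.372, 0.928, 0.003], [0.928, -0.372, -0.0], [0.001, 0.003, -1.0]]
wrist_force: [-0.3, 0.1, 1.2]
grip_width: 0.452
```

arm_command --pt "0 0 0 0 1" --pt "0 0 0 0 1" --pt "0 0 0 0 1" --pt "0 0 0 0 1" --pt "0 0 -0.003 0 1" --pt "0 0 -0.006 0 1" --pt "0 0 -0.01 0 1" --pt "0 0 -0.01 0 1" --pt "0 0 -0.01 0 1" --pt "0 0 0 0 1"

```text
clock: 11.45
tcp_pos: [0.681, -0.0101, 0.075]
tcp_rot: [[0.372, 0.928, 0.005], [0.928, -0.372, -0.001], [0.001, 0.004, -1.0]]
wrist_force: [0.2, -0.2, -2.1]
grip_width: 0.337
```

```bash
python3 - <<'E'
from h import *
grab('scene','s6.png');s=robot.get_state();print(s['wrist_force'],s['grip_width'])
a=cv2.imread('pics/s6.png')[130:330,220:480]
cv2.imwrite('pics/s6z.png',cv2.resize(a,None,fx=2.5,fy=2.5))
E
python3 plan.py .445 .1358 .15 88
```

```text
[-0.92954236 -0.4922342  -2.18336858] 0.34220255738793787
yaw 68.17 turn -19.83 shift after turn [ 0.1375 -0.2405 -0.0761] without turn [ 0.0478 -0.2726 -0.077 ] norm 0.287 t 11.5
```

View pics/s6z.png

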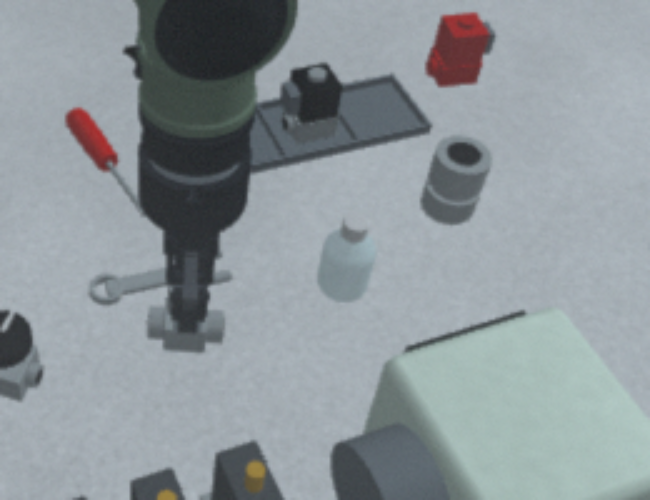

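arm_command --pt "0 0 -0.02 0 1" --pt "0 0 -0.025 0 1" --pt "0 -0.015 -0.025 -6.6 1" --pt "0 -0.025 -0.005 -6.6 1" --pt "0 -0.035 0 -6.6 1" --pt "0.016 -0.035 0 0 1" --pt "0.016 -0.035 0 0 1" --pt "0.016 -0.03 0 0 1" --pt "0.016 -0.02 0 0 1" --pt "0.014 -0.01 0 0 1"

```text
clock: 12.33
tcp_pos: [0.4753, 0.091, 0.1465]
tcp_rot: [[0.035, 0.999, -0.003], [0.999, -0.035, 0.0], [0.0, -0.003, -1.0]]
wrist_force: [0.1, 0.4, -2.7]
grip_width: 0.34
```

```bash
python3 plan.py .445 .1358 .11 88
```

```text
yaw 87.99 turn -0.01 shift after turn [ 0.0437 -0.0319  0.0365] without turn [ 0.0437 -0.0318  0.0366] norm 0.065 t 12.3333
```

arm_command --pt "0.015 -0.012 0 0 1" --pt "0.015 -0.012 0 0 1" --pt "0.01 -0.006 0.005 0 1" --pt "0.003 -0.002 0.01 0 1" --pt "0 0 0.015 0 1" --pt "0 0 0.015 0 1" --pt "0 0 0.015 0 1" --pt "0 0 0.012 0 1" --pt "0 0 0 0 1" --pt "0 0 0 0 1"

```text
clock: 13.17
tcp_pos: [0.4482, 0.1341, 0.0741]
tcp_rot: [[0.036, 0.999, -0.002], [0.999, -0.036, -0.0], [-0.0, -0.002, -1.0]]
wrist_force: [-0.5, 1.5, -1.6]
grip_width: 0.342
```

```bash
python3 plan.py .445 .1358 .037 88
python3 - <<'E'
from h import *
grab('scene','s7.png');s=robot.get_state();print(s['wrist_force'],s['grip_width'])
a=cv2.imread('pics/s7.png')[130:280,270:470]
cv2.imwrite('pics/s7z.png',cv2.resize(a,None,fx=3,fy=3))
E
```

```text
yaw 87.96 turn -0.04 shift after turn [ 0.0016 -0.0033  0.0371] without turn [ 0.0016 -0.0032  0.0371] norm 0.037 t 13.1667
[ 0.53107674 -0.99009267 -2.28997072] 0.3371318271659926
```

View pics/s7z.png

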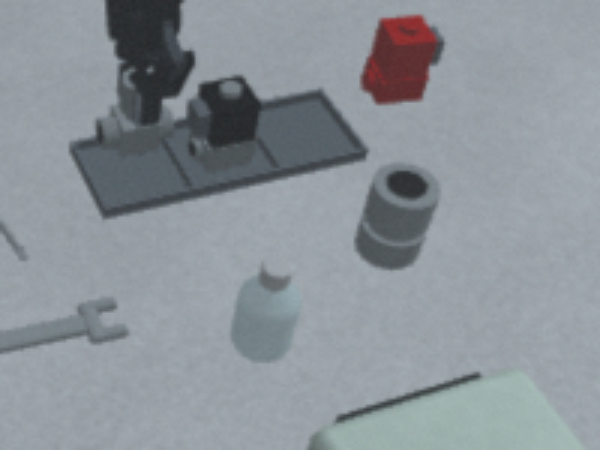

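```bash
cat > ov.py <<'E'
from m import *
def overlay(n,img,out,crop):
    f=np.load('last_'+n+'.npz');K=f['mtx'];R=f['orientation'];t=f['xyz'];im=f['frame'][:,:,::-1].copy()
    im=cv2.resize(im,None,fx=4,fy=4)
    for c,a,L,ys in(((.4475,.2155),88.2-90,.244,(-.08,0,.08)),((.4455,-.213),74.3-90,.164,(-.04,.04))):
        a=np.radians(a);X=np.array([np.cos(a),np.sin(a)]);Y=np.array([-np.sin(a),np.cos(a)])
        def pr(x,y,z):
            p=np.r_[np.array(c)+x*X+y*Y,z];q=K@(R.T@(p-t));return tuple(int(v) for v in 4*(q[:2]/q[2])+2)
        P=np.array([pr(sx*.044,sy*L/2,.012) for sx,sy in((1,1),(1,-1),(-1,-1),(-1,1))]);cv2.polylines(im,[P],True,(0,255,0),1)
        for y in ys: cv2.circle(im,pr(0,y,.003),4,(0,255,255),-1)
    u,v,w,h=crop; cv2.imwrite('pics/'+out,im[4*v:4*(v+h),4*u:4*(u+w)])
E
python3 - <<'E'
from ov import *
overlay('scene',None,'o7.png',(280,140,200,80))
P=pts(np.load('last_scene.npz'))
q=near(P,(.449,.217),.03,.035,.068)[:,:2].astype(np.float32);print('valve',cv2.minAreaRect(q))
q=near(P,(.449,.134),.045,.05,.072)
q=q[q[:,1]<.17][:,:2].astype(np.float32);print('tee block',cv2.minAreaRect(q))
f=np.load('last_top.npz')
E
```

```text
valve ((0.4524664282798767, 0.21180929243564606), (0.04907635971903801, 0.0411999337375164), 89.0732421875)
tee block ((0.45357850193977356, 0.13182248175144196), (0.0619828924536705, 0.03258189558982849), 73.2332992553711)
```

View pics/o7.png

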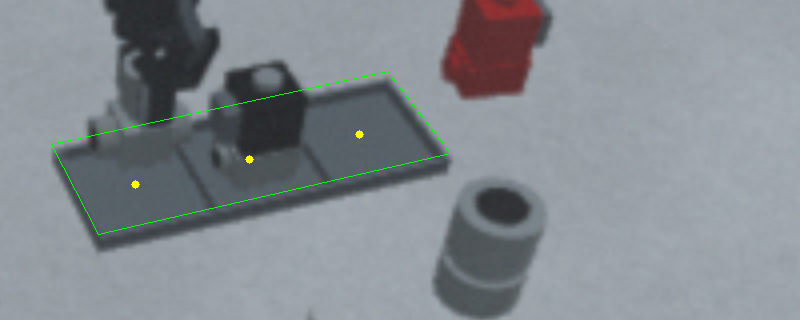

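arm_command --pt "0.001 -0.003 0.01 0 1" --pt "0 0 0.012 0 1" --pt "0 0 0.008 0 1" --pt "0 0 0.004 0 1" --pt "0 0 0.002 0 1" --pt "0 0 0.0015 0 1" --pt "0 0 0 0 1" --pt "0 0 0 0 1" --pt "0 0 0 0 1" --pt "0 0 0 0 1"

```text
clock: 14.05
tcp_pos: [0.4461, 0.1354, 0.0376]
tcp_rot: [[0.036, 0.999, 0.001], [0.999, -0.036, 0.0], [0.0, 0.001, -1.0]]
wrist_force: [0.0, 0.5, -2.7]
grip_width: 0.342
```

```bash
python3 plan.py .445 .1358 .037 88; python3 - <<'E'
from h import *
s=robot.get_state();print(s['wrist_force'],s['moment'])
E
```

```text
yaw 87.97 turn -0.03 shift after turn [ 0.0004 -0.0011  0.0006] without turn [ 0.0004 -0.0011  0.0006] norm 0.001 t 14.05
[ 0.04121767  0.4818929  -2.7258055 ] [ 0.0050897  -0.01491337 -0.01501096]
```

arm_command --pt "0 0 0.001 0 1" --pt "0 0 0.0005 0 1" --pt "0 0 0 0 1" --pt "0 0 0 0 0.1" --pt "0 0 0 0 -0.2" --pt "0 0 0 0 -0.6" --pt "0 0 0 0 -1" --pt "0 0 0 0 -1" --pt "0 0 0 0 -1" --pt "0 0 0 0 -1"

```text
clock: 14.88
tcp_pos: [0.4458, 0.1353, 0.0357]
tcp_rot: [[0.036, 0.999, -0.0], [0.999, -0.036, -0.0], [-0.0, -0.0, -1.0]]
wrist_force: [0.2, -0.3, 0.0]
grip_width: 0.998
```

arm_command --pt "0 0 0 0 -1" --pt "0 0 -0.02 0 -1" --pt "0 0 -0.03 0 -1" --pt "0 0 -0.035 0 -1" --pt "0 0 -0.035 0 -1" --pt "-0.038 0 -0.015 2 -1" --pt "-0.04 0 0 2 -1" --pt "-0.04 0 0 2 -1" --pt "-0.04 0 0 2 -1" --pt "-0.04 0 0 2 -1"

```text
clock: 15.72
tcp_pos: [0.4247, -0.0629, 0.1711]
tcp_rot: [[0.209, 0.978, 0.001], [0.978, -0.209, -0.0], [-0.0, 0.001, -1.0]]
wrist_force: [0.8, 0.1, -0.1]
grip_width: 0.997
```

```bash
python3 plan.py .5145 -.4255 .15 78; python3 - <<'E'
from ov import *
grab('scene','s8.png');grab('top','t8.png')
overlay('scene',None,'o8.png',(280,140,200,80))
P=pts(np.load('last_scene.npz'))
print(fitc(near(P,(.445,.136),.025,.048,.064),.015))
print(fitc(near(P,(.5145,-.4255),.03,.03,.05),.015))
E
```

```text
yaw 77.91 turn -0.09 shift after turn [-0.336   0.1632  0.0211] without turn [-0.3357  0.1637  0.0214] norm 0.374 t 15.7167
(array([0.46904583, 0.12215462]), np.float64(0.0049536107192195734), 57)
(array([ 0.51508198, -0.42655577]), np.float64(0.0008945228714719645), 106)
```

View pics/o8.png

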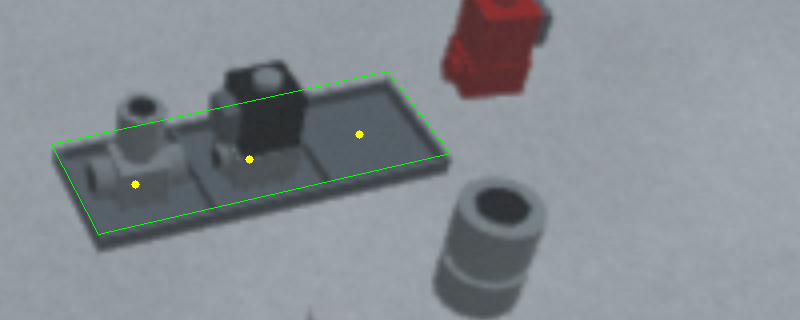

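The tee stands in its end compartment, base around (140,190) in the crop. The small coupling is next.

arm_command --pt "-0.035 0.018 0 0 -1" --pt "-0.037 0.018 0 0 -1" --pt "-0.037 0.018 0 0 -1" --pt "-0.037 0.018 0 0 -1" --pt "-0.037 0.018 0 0 -1" --pt "-0.037 0.018 0 0 -1" --pt "-0.036 0.018 0.005 0 -1" --pt "-0.036 0.017 0.005 0 -1" --pt "-0.03 0.014 0.01 0 -1" --pt "-0.014 0.006 0.01 0 -1"

```text
clock: 16.65
tcp_pos: [0.5155, -0.4277, 0.1401]
tcp_rot: [[0.21, 0.978, 0.002], [0.978, -0.21, -0.002], [-0.002, 0.002, -1.0]]
wrist_force: [-0.2, 0.9, -0.6]
grip_width: 1.001
```

```bash
python3 plan.py .5145 -.4255 .021 78
```

```text
yaw 77.87 turn -0.13 shift after turn [ 0.002  -0.0015  0.1191] without turn [ 0.0022 -0.0017  0.1191] norm 0.119 t 16.65
```

arm_command --pt "0.002 -0.0015 0.02 0 -1" --pt "0 0 0.03 0 -1" --pt "0 0 0.03 0 -1" --pt "0 0 0.02 0 -1" --pt "0 0 0.012 0 -1" --pt "0 0 0.005 0 -1" --pt "0 0 0 0 -0.3" --pt "0 0 0 0 0.2" --pt "0 0 0 0 1" --pt "0 0 0 0 1" --newtons 40

```text
clock: 17.48
tcp_pos: [0.5142, -0.4225, 0.0256]
tcp_rot: [[0.208, 0.978, 0.002], [0.978, -0.208, -0.002], [-0.002, 0.002, -1.0]]
wrist_force: [0.2, 0.3, 0.6]
grip_width: 0.456
```

arm_command --pt "0 0 0 0 1" --pt "0 0 0 0 1" --pt "0 0 0 0 1" --pt "0 0 0 0 1" --pt "0 0 0 0 1" --pt "0 0 -0.003 0 1" --pt "0 0 -0.01 0 1" --pt "0 0 -0.02 0 1" --pt "0 0 -0.03 0 1" --pt "0 0 -0.03 0 1"

```text
clock: 18.32
tcp_pos: [0.5121, -0.4206, 0.117]
tcp_rot: [[0.209, 0.978, -0.002], [0.978, -0.209, 0.002], [0.002, -0.003, -1.0]]
wrist_force: [0.8, -0.8, -1.8]
grip_width: 0.339
```

```bash
python3 - <<'E'
from h import *
f=grab('scene','s9.png');s=robot.get_state();print(s['wrist_force'],s['grip_width'])
a=cv2.imread('pics/s9.png')[150:330,0:260]
cv2.imwrite('pics/s9z.png',cv2.resize(a,None,fx=2.5,fy=2.5))
E
python3 plan.py .450 .2955 .17 88
```

```text
[ 0.60535319 -1.49037203  3.90335294] 0.33587127018079305
yaw 77.97 turn -10.03 shift after turn [ 0.7164 -0.0902 -0.0453] without turn [ 0.6895 -0.2133 -0.0495] norm 0.723 t 18.3667
```

View pics/s9z.png

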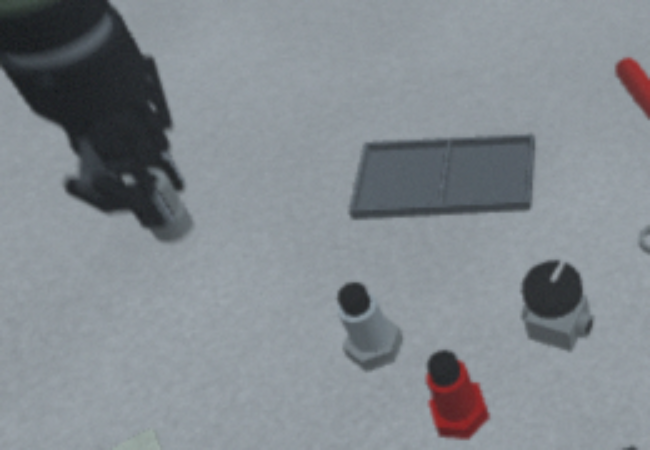

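arm_command --pt "0.02 -0.005 -0.025 -5 1" --pt "0.03 -0.01 -0.025 -5 1" --pt "0.038 -0.005 0 0 1" --pt "0.039 -0.005 0 0 1" --pt "0.039 -0.005 0 0 1" --pt "0.039 -0.005 0 0 1" --pt "0.039 -0.005 0 0 1" --pt "0.039 -0.005 0 0 1" --pt "0.039 -0.005 0 0 1" --pt "0.039 -0.005 0 0 1"

```text
clock: 19.2
tcp_pos: [0.4765, -0.0561, 0.1672]
tcp_rot: [[0.036, 0.999, 0.0], [0.999, -0.036, -0.0], [-0.0, 0.0, -1.0]]
wrist_force: [-0.0, 0.4, -0.7]
grip_width: 0.335
```

```bash
python3 plan.py .450 .2955 .17 88
```

```text
yaw 87.94 turn -0.06 shift after turn [ 0.3504 -0.0388 -0.0028] without turn [ 0.3504 -0.0392 -0.0028] norm 0.353 t 19.2
```

arm_command --pt "0.039 -0.004 0 0 1" --pt "0.039 -0.004 0 0 1" --pt "0.039 -0.004 0 0 1" --pt "0.039 -0.004 0 0 1" --pt "0.039 -0.004 0 0 1" --pt "0.039 -0.004 0 0 1" --pt "0.039 -0.004 0 0 1" --pt "0.035 -0.004 0 0 1" --pt "0.025 -0.004 0 0 1" --pt "0.015 -0.002 0 0 1"

```text
clock: 20.03
tcp_pos: [0.4508, 0.2942, 0.1671]
tcp_rot: [[0.032, 0.999, -0.0], [0.999, -0.032, 0.001], [0.001, -0.0, -1.0]]
wrist_force: [0.3, -0.2, -2.0]
grip_width: 0.333
```

```bash
python3 plan.py .450 .2955 .027 88
```

```text
yaw 88.15 turn 0.15 shift after turn [ 0.0013 -0.0008  0.1401] without turn [ 0.0012 -0.0008  0.1401] norm 0.14 t 20.0333
```

arm_command --pt "0 0 0.02 0 1" --pt "0 0 0.03 0 1" --pt "0 0 0.03 0 1" --pt "0 0 0.025 0 1" --pt "0 0 0.015 0 1" --pt "0 0 0.01 0 1" --pt "0 0 0.006 0 1" --pt "0 0 0 0 1" --pt "0 0 0 0 1" --pt "0 0 0 0 1"

```text
clock: 20.87
tcp_pos: [0.4527, 0.2917, 0.032]
tcp_rot: [[0.036, 0.999, 0.002], [0.999, -0.036, 0.001], [0.001, 0.002, -1.0]]
wrist_force: [-0.9, 1.1, -1.3]
grip_width: 0.339
```

```bash
python3 plan.py .450 .2955 .027 88; python3 - <<'E'
from ov import *
grab('scene','s10.png');print(robot.get_state()['wrist_force'])
overlay('scene',None,'o10.png',(280,140,200,80))
E
```

```text
yaw 87.96 turn -0.04 shift after turn [ 0.0037 -0.0028  0.005 ] without turn [ 0.0037 -0.0028  0.0049] norm 0.007 t 20.8667
[-0.20136908  0.70513817 -1.29747988]
```

View pics/o10.png

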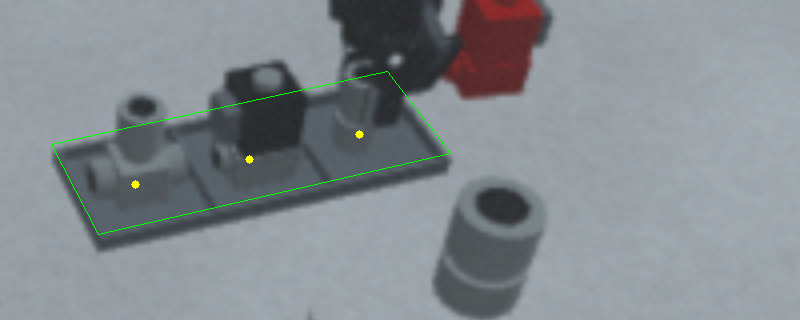

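arm_command --pt "0.003 -0.002 0.002 0 1" --pt "0 0 0.001 0 1" --pt "0 0 0.001 0 1" --pt "0 0 0.001 0 1" --pt "0 0 0 0 1" --pt "0 0 0 0 1" --pt "0 0 0 0 1" --pt "0 0 0 0 1" --pt "0 0 0 0 1" --pt "0 0 0 0 1"

```text
clock: 21.75
tcp_pos: [0.4503, 0.2952, 0.0283]
tcp_rot: [[0.035, 0.999, 0.002], [0.999, -0.035, 0.002], [0.002, 0.002, -1.0]]
wrist_force: [-4.5, -1.2, 18.5]
grip_width: 0.338
```

arm_command --pt "0 0 -0.001 0 1" --pt "0 0 0 0 1" --pt "0 0 0 0 0.1" --pt "0 0 0 0 -0.2" --pt "0 0 0 0 -0.6" --pt "0 0 0 0 -1" --pt "0 0 0 0 -1" --pt "0 0 0 0 -1" --pt "0 0 0 0 -1" --pt "0 0 0 0 -1"

```text
clock: 22.58
tcp_pos: [0.4498, 0.2944, 0.0267]
tcp_rot: [[0.036, 0.999, -0.0], [0.999, -0.036, -0.0], [-0.0, -0.0, -1.0]]
wrist_force: [0.6, 0.7, 0.2]
grip_width: 1.001
```

arm_command --pt "0 0 -0.02 0 -1" --pt "0 0 -0.03 0 -1" --pt "0 0 -0.035 0 -1" --pt "0 0 -0.035 0 -1" --pt "-0.03 0 -0.02 2 -1" --pt "-0.039 0 0 2 -1" --pt "-0.039 0 0 2 -1" --pt "-0.039 0 0 2 -1" --pt "-0.039 0 0 2 -1" --pt "-0.039 0 0 2 -1"

```text
clock: 23.42
tcp_pos: [0.4212, 0.07, 0.167]
tcp_rot: [[0.244, 0.97, 0.001], [0.97, -0.244, -0.0], [0.0, 0.001, -1.0]]
wrist_force: [0.6, 0.3, 0.9]
grip_width: 1.001
```

```bash
python3 plan.py .613 -.2993 .17 76; python3 - <<'E'
from ov import *
grab('scene','s11.png');print(robot.get_state()['wrist_force'])
overlay('scene',None,'o11.png',(280,140,200,80))
P=pts(np.load('last_scene.npz'))
print(fitc(near(P,(.613,-.2993),.03,.022,.053),.015))
E
```

```text
yaw 75.9 turn -0.1 shift after turn [-0.3119  0.2755 -0.003 ] without turn [-0.3114  0.276  -0.0028] norm 0.416 t 23.4167
[-0.24515832 -2.9895329  -0.41724282]
(array([ 0.61373363, -0.3005232 ]), np.float64(0.0006993894030552803), 149)
```

View pics/o11.png

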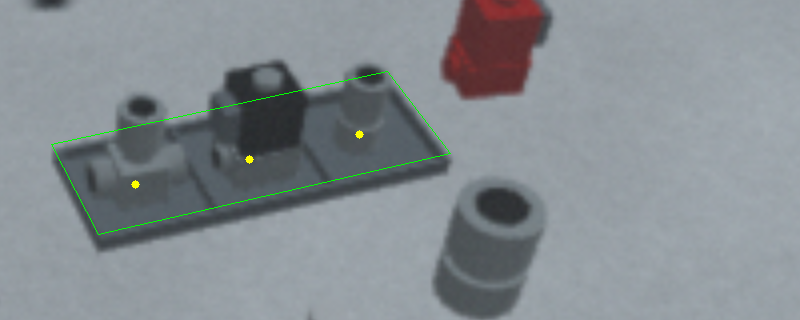

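The small coupling stands in the other end compartment, at (360,120) in the crop. The pressure sensor is next.

arm_command --pt "-0.025 0.022 0 0 -1" --pt "-0.029 0.026 0 0 -1" --pt "-0.029 0.026 0 0 -1" --pt "-0.029 0.026 0 0 -1" --pt "-0.029 0.026 0 0 -1" --pt "-0.029 0.026 0 0 -1" --pt "-0.029 0.026 0 0 -1" --pt "-0.029 0.026 0 0 -1" --pt "-0.029 0.026 0 0 -1" --pt "-0.025 0.022 0 0 -1"

```text
clock: 24.3
tcp_pos: [0.5984, -0.2656, 0.1665]
tcp_rot: [[0.243, 0.97, 0.0], [0.97, -0.243, -0.0], [-0.0, 0.0, -1.0]]
wrist_force: [0.8, 0.2, -0.7]
grip_width: 1.0
```

```bash
python3 plan.py .613 -.2993 .02 76
```

```text
yaw 75.91 turn -0.09 shift after turn [-0.0292  0.0223  0.1465] without turn [-0.0291  0.0223  0.1466] norm 0.151 t 24.3
```

arm_command --pt "-0.018 0.013 0 0 -1" --pt "-0.011 0.009 0.005 0 -1" --pt "0 0 0.015 0 -1" --pt "0 0 0.025 0 -1" --pt "0 0 0.03 0 -1" --pt "0 0 0.03 0 -1" --pt "0 0 0.02 0 -1" --pt "0 0 0.012 0 -1" --pt "0 0 0.007 0 -1" --pt "0 0 0 0 -1"

```text
clock: 25.13
tcp_pos: [0.6112, -0.2961, 0.0214]
tcp_rot: [[0.242, 0.97, -0.002], [0.97, -0.242, 0.001], [0.001, -0.002, -1.0]]
wrist_force: [0.6, 0.1, 0.2]
grip_width: 1.005
```

arm_command --pt "0 0 0 0 -0.3" --pt "0 0 0 0 0" --pt "0 0 0 0 1" --pt "0 0 0 0 1" --pt "0 0 0 0 1" --pt "0 0 0 0 1" --pt "0 0 0 0 1" --pt "0 0 0 0 1" --pt "0 0 0 0 1" --pt "0 0 0 0 1" --newtons 40

```text
clock: 25.97
tcp_pos: [0.6127, -0.2971, 0.0241]
tcp_rot: [[0.242, 0.97, 0.002], [0.97, -0.242, -0.001], [-0.001, 0.002, -1.0]]
wrist_force: [-0.2, 0.8, 5.2]
grip_width: 0.341
```

arm_command --pt "0 0 -0.003 0 1" --pt "0 0 -0.007 0 1" --pt "0 0 -0.01 0 1" --pt "0 0 -0.02 0 1" --pt "0 0 -0.02 0 1" --pt "0 0 -0.02 0 1" --pt "0 0 -0.02 0 1" --pt "0 0 0 0 1" --pt "0 0 0 0 1" --pt "0 0 0 0 1"

```text
clock: 26.8
tcp_pos: [0.6114, -0.2963, 0.1222]
tcp_rot: [[0.243, 0.97, -0.001], [0.97, -0.243, 0.001], [0.0, -0.001, -1.0]]
wrist_force: [-0.3, -0.8, -2.5]
grip_width: 0.341
```

```bash
python3 - <<'E'
from h import *
f=grab('scene','s12.png');s=robot.get_state();print(s['wrist_force'],s['grip_width'])
a=cv2.imread('pics/s12.png')[150:330,40:300]
cv2.imwrite('pics/s12z.png',cv2.resize(a,None,fx=2.5,fy=2.5))
E
python3 plan.py .4347 -.2515 .12 74.3
```

```text
[-0.36256075  0.21409487 -2.12861916] 0.34284378680014416
yaw 75.96 turn 1.66 shift after turn [-0.0048 -0.1818  0.0015] without turn [ 0.0005 -0.1819  0.0019] norm 0.182 t 26.85
```

View pics/s12z.png

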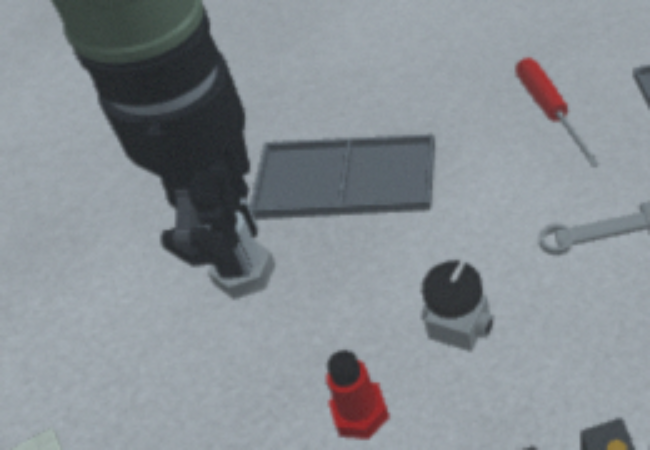

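arm_command --pt "0 -0.025 0 1.7 1" --pt "0 -0.035 0 0 1" --pt "-0.001 -0.035 0 0 1" --pt "-0.002 -0.035 0 0 1" --pt "-0.001 -0.03 0 0 1" --pt "0 -0.015 0 0 1" --pt "0 -0.007 0.005 0 1" --pt "0 0 0.015 0 1" --pt "0 0 0.015 0 1" --pt "0 0 0 0 1"

```text
clock: 27.68
tcp_pos: [0.4341, -0.2507, 0.0847]
tcp_rot: [[0.271, 0.963, -0.004], [0.963, -0.271, 0.003], [0.002, -0.004, -1.0]]
wrist_force: [-1.0, 0.5, -1.8]
grip_width: 0.345
```

```bash
python3 plan.py .4347 -.2515 .0255 74.3
```

```text
yaw 74.26 turn -0.04 shift after turn [-0.0006  0.0008  0.0592] without turn [-0.0008  0.0011  0.0592] norm 0.059 t 27.6833
```

arm_command --pt "0 0 0.012 0 1" --pt "0 0 0.015 0 1" --pt "0 0 0.012 0 1" --pt "0 0 0.008 0 1" --pt "0 0 0.005 0 1" --pt "0 0 0.003 0 1" --pt "0 0 0.0015 0 1" --pt "0 0 0 0 1" --pt "0 0 0 0 1" --pt "0 0 0 0 1"

```text
clock: 28.52
tcp_pos: [0.4358, -0.2521, 0.0318]
tcp_rot: [[0.271, 0.963, 0.001], [0.963, -0.271, -0.001], [-0.0, 0.001, -1.0]]
wrist_force: [-0.3, -0.5, -1.3]
grip_width: 0.342
```

```bash
python3 plan.py .4347 -.2515 .0255 74.3; python3 - <<'E'
from ov import *
grab('scene','s13.png');print(robot.get_state()['wrist_force'])
overlay('scene',None,'o13.png',(110,160,140,100))
E
```

```text
yaw 74.27 turn -0.03 shift after turn [ 0.0003 -0.0012  0.0063] without turn [ 0.0003 -0.0013  0.0063] norm 0.006 t 28.5167
[ 0.41314914 -1.26994522 -1.64699217]
```

View pics/o13.png

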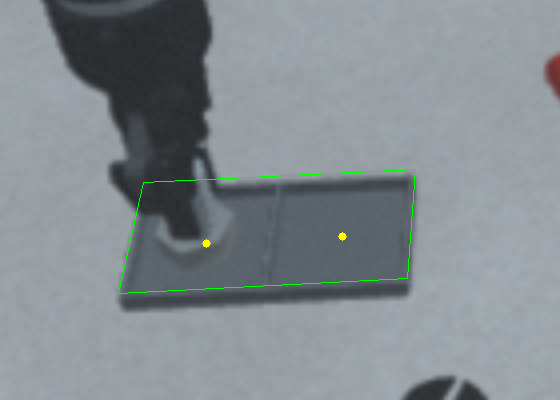

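arm_command --pt "0 0 0.0015 0 1" --pt "0 0 0.001 0 1" --pt "0 0 0.001 0 1" --pt "0 0 0 0 1" --pt "0 0 0 0 1" --pt "0 0 0 0 1" --pt "0 0 0 0 1" --pt "0 0 0 0 1" --pt "0 0 0 0 1" --pt "0 0 0 0 1"

```text
clock: 29.4
tcp_pos: [0.4355, -0.2518, 0.0278]
tcp_rot: [[0.271, 0.963, 0.0], [0.963, -0.271, -0.0], [-0.0, 0.0, -1.0]]
wrist_force: [-0.1, 0.7, -1.5]
grip_width: 0.337
```

arm_command --pt "0 0 0.001 0 1" --pt "0 0 0.001 0 1" --pt "0 0 0 0 1" --pt "0 0 0 0 1" --pt "0 0 0 0 1" --pt "0 0 0 0 1" --pt "0 0 0 0 1" --pt "0 0 0 0 1" --pt "0 0 0 0 1" --pt "0 0 0 0 1"

```text
clock: 30.23
tcp_pos: [0.4356, -0.2519, 0.027]
tcp_rot: [[0.271, 0.963, 0.001], [0.963, -0.271, -0.001], [-0.0, 0.001, -1.0]]
wrist_force: [-3.1, 2.6, 11.7]
grip_width: 0.341
```

arm_command --pt "0 0 -0.0005 0 1" --pt "0 0 0 0 1" --pt "0 0 0 0 0.1" --pt "0 0 0 0 -0.2" --pt "0 0 0 0 -0.6" --pt "0 0 0 0 -1" --pt "0 0 0 0 -1" --pt "0 0 0 0 -1" --pt "0 0 0 0 -1" --pt "0 0 0 0 -1"

```text
clock: 31.07
tcp_pos: [0.4354, -0.2518, 0.0262]
tcp_rot: [[0.271, 0.963, -0.0], [0.963, -0.271, 0.0], [0.0, -0.0, -1.0]]
wrist_force: [0.3, 0.3, 0.8]
grip_width: 1.001
```

arm_command --pt "0 0 -0.02 0 -1" --pt "0 0 -0.03 0 -1" --pt "0 0 -0.035 0 -1" --pt "0 0 -0.035 0 -1" --pt "0.02 0 -0.02 0 -1" --pt "0.038 0.005 0 0 -1" --pt "0.039 0.005 0 0 -1" --pt "0.039 0.005 0 0 -1" --pt "0.039 0.005 0 0 -1" --pt "0.039 0.005 0 0 -1"

```text
clock: 31.9
tcp_pos: [0.5179, -0.0509, 0.1665]
tcp_rot: [[0.272, 0.962, 0.0], [0.962, -0.272, -0.0], [-0.0, 0.0, -1.0]]
wrist_force: [0.6, -0.2, 0.8]
grip_width: 1.0
```

```bash
python3 plan.py .5937 .2985 .17 74.3; python3 - <<'E'
from ov import *
grab('scene','s14.png');print(robot.get_state()['wrist_force'])
overlay('scene',None,'o14.png',(110,160,140,100))
P=pts(np.load('last_scene.npz'))
print(fitc(near(P,(.5937,.2985),.04,.04,.062),.026))
E
```

```text
yaw 74.25 turn -0.05 shift after turn [ 0.3568 -0.0216 -0.0035] without turn [ 0.3568 -0.0219 -0.0035] norm 0.358 t 31.9
[2.00425011 5.1271044  0.53822194]
(array([0.59505746, 0.29723663]), np.float64(0.000920718897474166), 160)
```

View pics/o14.png

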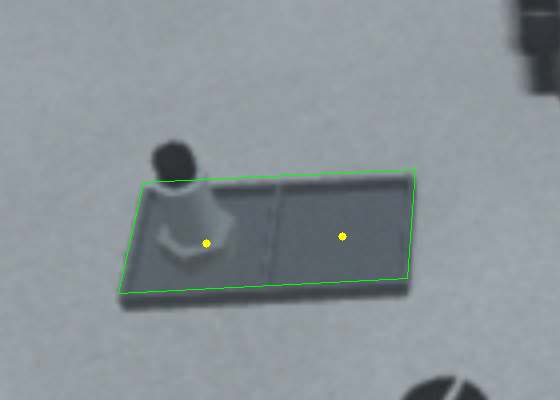

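The sensor stands upright in the left compartment. The large coupling is next.

arm_command --pt "0.036 -0.002 0 0 -1" --pt "0.039 -0.002 0 0 -1" --pt "0.039 -0.002 0 0 -1" --pt "0.039 -0.002 0 0 -1" --pt "0.039 -0.003 0 0 -1" --pt "0.039 -0.003 0 0 -1" --pt "0.039 -0.003 0 0 -1" --pt "0.037 -0.002 0 0 -1" --pt "0.03 -0.002 0 0 -1" --pt "0.018 -0.001 0 0 -1"

```text
clock: 32.78
tcp_pos: [0.5927, 0.2983, 0.1659]
tcp_rot: [[0.268, 0.963, 0.0], [0.963, -0.268, 0.001], [0.001, -0.0, -1.0]]
wrist_force: [0.2, -0.3, 0.2]
grip_width: 1.0
```

```bash
python3 plan.py .5937 .2985 .028 74.3
```

```text
yaw 74.43 turn 0.13 shift after turn [0.0004 0.001  0.1379] without turn [0.0003 0.001  0.1379] norm 0.138 t 32.7833
```

arm_command --pt "0 0.001 0.02 0 -1" --pt "0 0 0.03 0 -1" --pt "0 0 0.03 0 -1" --pt "0 0 0.025 0 -1" --pt "0 0 0.018 0 -1" --pt "0 0 0.01 0 -1" --pt "0 0 0.005 0 -1" --pt "0 0 0 0 -0.6" --pt "0 0 0 0 0" --pt "0 0 0 0 1" --newtons 50

```text
clock: 33.62
tcp_pos: [0.5944, 0.2953, 0.0299]
tcp_rot: [[0.271, 0.963, 0.002], [0.963, -0.271, 0.001], [0.002, 0.001, -1.0]]
wrist_force: [-3.7, 0.2, 9.7]
grip_width: 0.605
```

arm_command --pt "0 0 0 0 1" --pt "0 0 0 0 1" --pt "0 0 0 0 1" --pt "0 0 0 0 1" --pt "0 0 -0.003 0 1" --pt "0 0 -0.007 0 1" --pt "0 0 -0.015 0 1" --pt "0 0 -0.02 0 1" --pt "0 0 -0.03 0 1" --pt "0 0 -0.03 0 1"

```text
clock: 34.45
tcp_pos: [0.5922, 0.2942, 0.133]
tcp_rot: [[0.271, 0.963, -0.003], [0.963, -0.271, -0.001], [-0.002, -0.003, -1.0]]
wrist_force: [1.0, 0.1, -4.3]
grip_width: 0.598
```

```bash
python3 - <<'E'
from h import *
f=grab('scene','s15.png');s=robot.get_state();print(s['wrist_force'],s['grip_width'])
a=cv2.imread('pics/s15.png')[100:280,270:530]
cv2.imwrite('pics/s15z.png',cv2.resize(a,None,fx=2.5,fy=2.5))
E
python3 plan.py .4563 -.1745 .17 74.3
```

```text
[1.58852025 0.82076246 1.60377855] 0.5968071197285456
yaw 74.27 turn -0.03 shift after turn [-0.4904 -0.0073 -0.0291] without turn [-0.4903 -0.0069 -0.0312] norm 0.491 t 34.5
```

View pics/s15z.png

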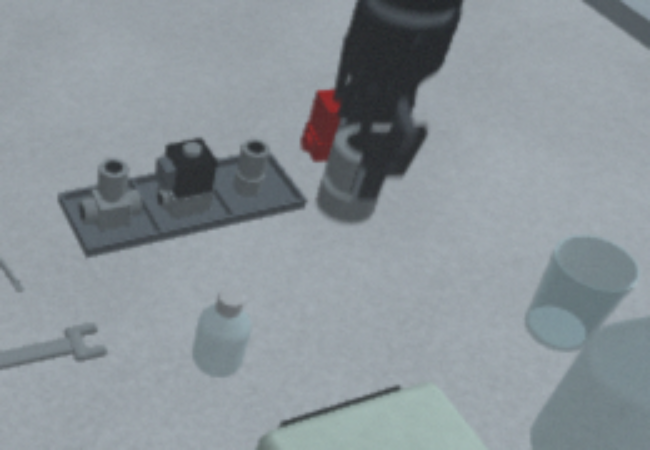

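arm_command --pt "-0.015 0 -0.015 0 1" --pt "-0.028 0 -0.015 0 1" --pt "-0.038 -0.001 0 0 1" --pt "-0.038 -0.001 0 0 1" --pt "-0.038 -0.001 0 0 1" --pt "-0.038 -0.001 0 0 1" --pt "-0.038 -0.001 0 0 1" --pt "-0.038 -0.001 0 0 1" --pt "-0.038 -0.001 0 0 1" --pt "-0.038 0 0 0 1"

```text
clock: 35.33
tcp_pos: [0.4914, -0.0388, 0.1632]
tcp_rot: [[0.271, 0.963, -0.0], [0.963, -0.271, -0.0], [-0.0, -0.0, -1.0]]
wrist_force: [0.6, -0.3, -4.7]
grip_width: 0.597
```

```bash
python3 plan.py .4563 -.1745 .12 74.3
```

```text
yaw 74.28 turn -0.02 shift after turn [-0.1402  0.0029  0.0432] without turn [-0.1401  0.003   0.0432] norm 0.147 t 35.3333
```

arm_command --pt "-0.036 0 0 0 1" --pt "-0.036 0.001 0 0 1" --pt "-0.032 0.001 0 0 1" --pt "-0.022 0.001 0 0 1" --pt "-0.01 0 0.005 0 1" --pt "-0.004 0 0.01 0 1" --pt "0 0 0.015 0 1" --pt "0 0 0.013 0 1" --pt "0 0 0 0 1" --pt "0 0 0 0 1"

```text
clock: 36.17
tcp_pos: [0.4568, -0.1712, 0.1191]
tcp_rot: [[0.27, 0.963, -0.003], [0.963, -0.27, 0.002], [0.001, -0.003, -1.0]]
wrist_force: [-0.2, 0.5, -3.9]
grip_width: 0.597
```

```bash
python3 plan.py .4563 -.1745 .032 74.3
```

```text
yaw 74.35 turn 0.05 shift after turn [-0.0033  0.0004  0.0871] without turn [-0.0034  0.0007  0.0871] norm 0.087 t 36.1667
```

arm_command --pt "-0.003 0 0.015 0 1" --pt "0 0 0.02 0 1" --pt "0 0 0.02 0 1" --pt "0 0 0.012 0 1" --pt "0 0 0.008 0 1" --pt "0 0 0.005 0 1" --pt "0 0 0.003 0 1" --pt "0 0 0.001 0 1" --pt "0 0 0 0 1" --pt "0 0 0 0 1"

```text
clock: 37.0
tcp_pos: [0.4575, -0.176, 0.0369]
tcp_rot: [[0.271, 0.963, 0.001], [0.963, -0.271, -0.001], [-0.0, 0.001, -1.0]]
wrist_force: [0.6, -0.4, -4.2]
grip_width: 0.597
```

```bash
python3 plan.py .4563 -.1745 .031 74.3; python3 - <<'E'
from ov import *
grab('scene','s16.png');print(robot.get_state()['wrist_force'])
overlay('scene',None,'o16.png',(110,160,140,100))
E
```

```text
yaw 74.27 turn -0.03 shift after turn [ 0.0012 -0.0015  0.0059] without turn [ 0.0012 -0.0015  0.0059] norm 0.006 t 37.0
[ 0.45910199 -0.13859984 -4.3070719 ]
```

View pics/o16.png

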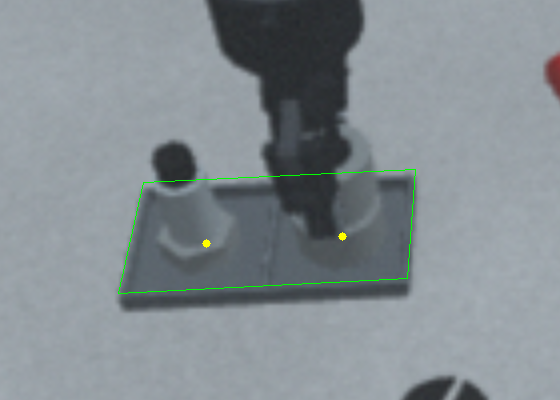

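arm_command --pt "0.001 0 0.002 0 1" --pt "0 0 0.001 0 1" --pt "0 0 0.001 0 1" --pt "0 0 0 0 1" --pt "0 0 0 0 1" --pt "0 0 0 0 1" --pt "0 0 0 0 1" --pt "0 0 0 0 1" --pt "0 0 0 0 1" --pt "0 0 0 0 1"

```text
clock: 37.88
tcp_pos: [0.4573, -0.1749, 0.0331]
tcp_rot: [[0.271, 0.963, 0.001], [0.963, -0.271, -0.0], [-0.0, 0.001, -1.0]]
wrist_force: [-2.9, 0.5, 5.8]
grip_width: 0.596
```

Contact shows in the wrist force, which went from -4.2 to +5.8 N. Releasing and rising.

arm_command --pt "0 0 0 0 1" --pt "0 0 0 0 0" --pt "0 0 0 0 -0.3" --pt "0 0 0 0 -0.6" --pt "0 0 0 0 -1" --pt "0 0 0 0 -1" --pt "0 0 0 0 -1" --pt "0 0 0 0 -1" --pt "0 0 0 0 -1" --pt "0 0 0 0 -1"

```text
clock: 38.72
tcp_pos: [0.4571, -0.1748, 0.0322]
tcp_rot: [[0.271, 0.963, -0.0], [0.963, -0.271, 0.0], [0.0, -0.0, -1.0]]
wrist_force: [0.4, -0.6, -0.2]
grip_width: 1.003
```

arm_command --pt "0 0 -0.015 0 -1" --pt "0 0 -0.03 0 -1" --pt "0 0 -0.035 0 -1" --pt "0 0 -0.035 0 -1" --pt "0 0 -0.035 0 -1" --pt "0 0 -0.035 0 -1" --pt "-0.03 0 0 0 -1" --pt "-0.038 0 0 0 -1" --pt "-0.038 0 0 0 -1" --pt "-0.038 0 0 0 -1"

```text
clock: 39.55
tcp_pos: [0.4177, -0.3146, 0.2178]
tcp_rot: [[0.27, 0.963, 0.001], [0.963, -0.27, -0.001], [-0.0, 0.001, -1.0]]
wrist_force: [0.3, 0.2, -0.2]
grip_width: 1.004
```

arm_command --pt "-0.038 -0.01 0 0 -1" --pt "-0.038 -0.01 0 0 -1" --pt "-0.038 -0.01 0 0 -1" --pt "-0.038 -0.01 0 0 -1" --pt "-0.03 -0.01 0 0 -1" --pt "-0.02 0 0 0 -1" --pt "0 0 0 0 -1" --pt "0 0 0 0 -1" --pt "0 0 0 0 -1" --pt "0 0 0 0 -1"

```text
clock: 40.38
tcp_pos: [0.3157, -0.4931, 0.2172]
tcp_rot: [[0.27, 0.963, -0.0], [0.963, -0.27, 0.001], [0.001, -0.0, -1.0]]
wrist_force: [0.2, 0.7, -0.4]
grip_width: 1.0
```

```bash
python3 - <<'E'
from ov import *
grab('scene','s17.png');grab('top','t17.png');print(robot.get_state()['wrist_force'])
overlay('top',None,'o17.png',(110,220,200,80))
overlay('top',None,'o17b.png',(320,220,110,80))
cv2.imwrite('pics/c17.png',cv2.resize(cv2.imread('pics/s17.png')[120:340,40:460],None,fx=1.9,fy=1.9))
P=pts(np.load('last_scene.npz'));Q=pts(np.load('last_top.npz'))
for k,c,r,a,b in [('needle',(.644,-.151),.024,.04,.055),('bottle',(.648,.155),.023,.015,.05),('large',(.4563,-.1745),.026,.045,.065),('sens',(.4347,-.2515),.015,.025,.055),('small',(.45,.295),.015,.035,.052),('tee',(.446,.135),.015,.05,.064)]:
    for n,X in(('s',P),('t',Q)):
        z=near(X,c,.04,.01,.1)[:,2]
        x,e,m=fitc(near(X,c,.03,a,b),r); print(k,n,x.round(4),round(e*1000,1),m,z.max().round(3))
E
```

```text
[ 0.3894112  -0.62173872  0.01971487]
needle s [ 0.6442 -0.153 ] 0.6 60 0.064
needle t [ 0.6427 -0.1505] 0.4 17 0.067
bottle s [0.6484 0.1554] 0.9 222 0.086
bottle t [0.646  0.1581] 0.4 88 0.089
large s [ 0.4584 -0.1736] 0.8 141 0.075
large t [ 0.4567 -0.1714] 0.3 39 0.078
sens s [ 0.4356 -0.2547] 0.9 129 0.082
sens t [ 0.4338 -0.2529] 0.3 46 0.086
small s [0.4523 0.2911] 1.3 59 0.059
small t [0.4493 0.2938] 0.4 30 0.064
tee s [0.4463 0.1347] 1.0 51 0.071
tee t [0.4438 0.1372] 0.3 9 0.077
```

View pics/c17.png

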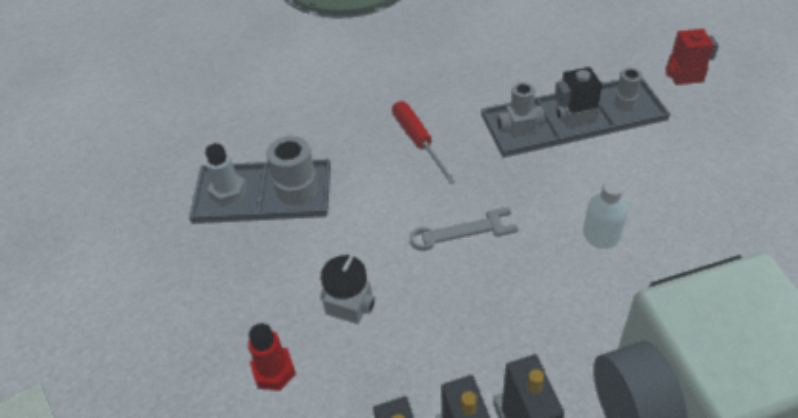

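View pics/o17.png

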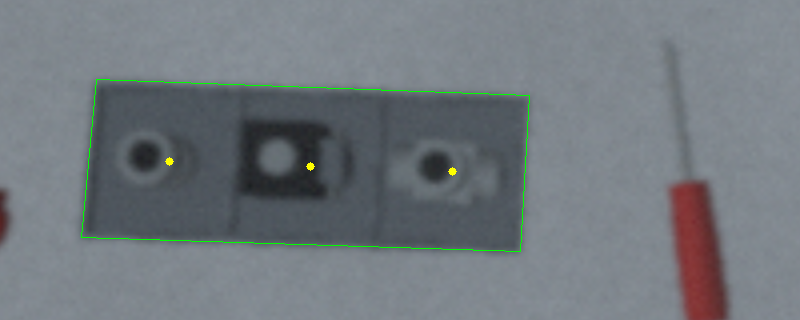

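View pics/o17b.png

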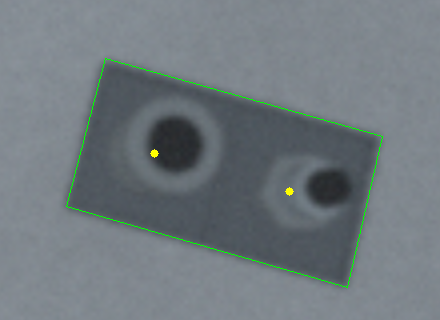

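```bash
python3 -c "
from station import robot
print(robot.finish_job())"
```

```text
the job is handed in; nothing more can be done
None
```

I made up both kits and handed the job in at about 40 s of the 128 s allowed; `finish_job` reports no verdict.

- **Three-compartment tray:** the solenoid valve is in the middle, the tee in the right-hand (-y) end and the small coupling in the left-hand (+y) end.
- **Two-compartment tray:** the pressure sensor is in the right-hand compartment (-y) and the large coupling in the left-hand one (+y).

**Last checks:**
- Both final pictures show all five parts upright inside their compartments, with the arm clear of everything and the wrist force near 0.
- The four round parts I measured are within about 3 mm of their compartment centres. I judged the valve from the pictures only.
- Measured tops match standing on the 3 mm tray floor to within a few mm.
- The needle valve and sample bottle are within 1 mm of where they stood. The red look-alikes were not handled and still stand.

**Disagreements:** the two cameras differ by about 2 to 3 mm in position, which is close to their stated calibration, so I worked from their average. The tee and the valve were released without a contact reading, so they may have dropped up to a millimetre or so. The small coupling, sensor and large coupling were released after the wrist force showed contact, at 18.5 N at most.

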